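Open the catch-locked knife box

TASK

Open the knife box on the kitchen counter using only closed fingertips: press its long spring-loaded brass bar all the way down, and while holding it down push the lid's thumb block away along the bar until the block has gone completely past the bar's upright stop; then let go, so that the bar springs back up behind the block, and move clear. Do not pinch or lift anything, leave the box standing where it is and do not disturb the other things on the counter.

Things in the scene. Friction and masses are not known exactly. Their poses are not given: they have to be found in the camera images.
- box: Cherry-wood knife box, loose on the counter (about 3 kg), 340 mm long in x, 270 mm wide. Origin: centre of the length, on the underside; x -170..170, y -140..130 mm. +x is the way the lid opens, away from the robot (turned up to 26 deg). Compartment and sliding lid at y -140..45 mm, lid top z 96 mm. A lower ledge at y 45..130 mm, top z 78 mm, carries the brass bar.
- lid (a joint): How far the lid is slid open along the box's +x, in m: 0 = shut, end stop 0.140. Starts at 0 to 0.015; about 2 N of friction, stays where it is left. From 0.020 the block is above the brass stop, from 0.070 completely past it. Pushing on against the end stop shoves the whole box.
- block_rear (a point): Centre of the rear (-x) face, the face to push, of the dark wooden thumb block on the lid: box x = -45 mm + lid, y 75, z 127 mm. The part of the block over the bar is 30 mm long in x, y 46..125, z 108..146 mm, 8 mm above the raised bar.
- catch (a joint): How far the brass bar is pressed down, in m: 0 = up, 0.016 = fully down on its end stop. It goes straight down without tilting wherever it is pressed; 2.5 N starts it, 5 N holds it fully down; it springs back when released. The stop on it clears the underside of the block only from 0.010 on: press fully.
- bar_top (a point): Point on the flat top of the brass bar, mid-width of its free lane, moving with it: box x -80, y 75, z 100 mm up, 84 mm down. The bar is 230 mm long (box x -130..100). The free lane, where fingertips can press and slide along its whole length, is y 50..104 mm, between the lid's edge (y 40, top z 96 mm) and the brass stop.
- nose_top (a point): Top centre of the upright brass stop on the outer (+y) edge of the bar, moving with it: 20 mm long (box x 5..25), 16 mm wide (y 104..120), 18 mm tall above the bar. Bar up: its top is at z 118 mm and blocks the thumb block; bar fully down: z 102 mm, 6 mm under the block.
- pepper_mill: Bystander: turned dark-wood pepper mill, 157 mm tall, 52 mm across, on the counter beside the box's -y side. Origin: centre of its foot.
- spice_jar: Bystander: small glass jar, 75 mm tall, 44 mm across, on the counter close to the box's +y side. Origin: centre of its foot.
- pickle_jar: Bystander: green glass jar, 100 mm tall, 68 mm across, at the box's -y side. Origin: centre of its foot.
- mug: Bystander: white mug, 92 mm tall, 80 mm across plus its handle, at the far part of the box's +y side. Origin: centre of its foot.
- spoon: Bystander: wooden spoon 240 mm long lying on the counter at the near end of the box's -y side, square to the box. Origin: under its middle.
- sauce_dish: Bystander: blue dish, 35 mm tall, 90 mm across, at the near end of the box's +y side. Origin: centre of its foot.

How it is judged:
By the outcome, as a careful person would: the job done as asked, in the order asked, and still so for the second after the job is handed in, with the robot touching nothing.
It also fails if it takes over 35 s, if anything falls off the work surface, if the arm or the gripper's body presses on something with over 40 N, if the wrist force passes 120 N, or if a joint passes its speed limit or range.

ROBOT

A 6-joint arm with a two-finger parallel gripper is mounted at the origin on the work surface. World frame = base frame: x ahead of the robot, y to its left, z up, the work surface at z = 0. Lengths are in mm, angles in rad, forces in N, time in s.
With the tool pointing down it reaches from about 275 to 750 mm from the base axis. Payload 10.2 kg.
Tool frame: the origin (TCP) lies at the very end of the fingers, on their centre line; the grasp point (between the pads) lies 19 mm behind it; z points along the fingers, y is the line along which they close (so a half turn about z gives the same grasp; the last joint's range is limited). The gripper opens to 85 mm and grips with 20 to 120 N. Pads are 22 mm wide; open, the fingers measure 114 mm over their backs; the gripper's body (76 mm by 85 mm) begins 54 mm behind the grasp point. The pads swing forward as they close: fully open they stand 13 mm farther back than shut.
Start: joints at [0.998, 0.313, 1.498, -0, 1.331, -0.223], TCP at [179.936, 493.208, 231.294] pointing down, gripper open.
Joint ranges: [-2.94, 2.94], [-0.97, 2.17], [0.19, 2.56], [-1.23, 4.37], [0.02, 3.11], [-2.88, 2.88]. Speed limits (rad/s): [2.39, 2.39, 3.01, 3.14, 3.14, 3.14].

INTERFACE

Orientations are given as a unit quaternion [w, x, y, z].
In Python, from rig import ctrl gives the robot as it stands.
- The arm moves only by the tool step_arm, never from a script. Its argument "increments" is a list of rows, each a list of 3 entries, a list of its own where there are three numbers: the shift along the tool's x, y, z in cm, then the turn, a rotation vector about the tool's x, y, z in degrees, then the opening in per cent of the stroke, from 0 (shut) to 100 (fully open). A call has 1 to 8 rows; each row is the pose to reach, as a shift and turn from the pose commanded when the call began, along the tool's axes at that moment; what a row does not reach only later rows make up. A row lasts 1/8 s, in which the tool goes at most 62.5 mm and 10.7 degrees, less where a joint would pass 70% of its speed; a pose out of reach is approached as far as the arm can. A call with a gripper value outside its range is refused whole. The fingers move at their own pace and stop on an object; "squeeze" is the grip in N (left out, the last holds). Time passes only in rows, so rows that repeat a pose let the fingers close. It gives the time, the measured TCP pose, the force, the opening and the grip force at its end, in the units of the state.
- ctrl.sense(): the state, without advancing time (a new reading comes with each control period).
- ctrl.capture(name): name is "scene" or "top"; returns a dict with "img" (480x640x3 uint8, red, green, blue), "fx", "fy", "cx", "cy" (pixels), "extrinsics" (4x4, takes a point from camera to world coordinates). Camera axes: x right, y down, z forward; pixel columns grow to the right and rows downward; lengths in mm; the calibration is good to about 2 mm. A picture is of the moment at which its call begins. There is no depth.
- ctrl.finish_job(): hands the job in; it is judged then, once.
The state is a dict: "time_s": time; "joints": joint angles; "dq": joint speeds; "tau": joint torques, N m; "eef_pos": TCP position; "ee_rot": TCP orientation; "force": force on the tool from outside, world axes, zero at the start; "wrist_torque": the same for the moment, N m; "grip_width": opening from 0.0 (shut) to 1.0 (fully open); "grip_force": force on a finger pad.
Only numpy, scipy, OpenCV 4.12 (cv2) and the standard library are available. Lean on these libraries where they do the work, as an engineer would, in place of code of your own. Each camera call takes 0.05 s, during which the arm holds its last target. There are 200 camera calls.

## Working session

There is one attempt and no reset: what is moved stays moved. The work goes in short steps, Python scripts to look and compute and a tool call to move; the robot and the scene stay as the last step left them, time stands still between calls to the robot, and variables do not carry over. Pictures are saved under pics/ and viewed, at most 10 in all, crops included, and the job is handed in when it is done.

Besides the shell and the picture viewer there is one more tool, called after "Call:" as name(argument=value, ...) on one line, values as JSON. step_arm: Moves the arm, as the interface text tells. Its arguments: {"type":"object","properties":{"increments":{"type":"array"},"squeeze":{"type":"number"}},"required":["increments"]}

```bash
mkdir -p pics; ls
python3 - <<'E'
from rig import ctrl
import cv2,numpy as np
s=ctrl.sense();print(s)
for n in("scene","top"):
    c=ctrl.capture(n);cv2.imwrite(f"pics/{n}0.png",c["img"][:,:,::-1])
    print(n,c["fx"],c["fy"],c["cx"],c["cy"],np.round(c["extrinsics"],4).tolist())
E
```

```text
pics
{'time_s': 0.0, 'joints': array([ 9.97630150e-01,  3.13440487e-01,  1.49845888e+00, -4.01707127e-06,
        1.33102078e+00, -2.23354770e-01]), 'dq': array([ 0.0016742 ,  0.00034045,  0.00082434, -0.00081013,  0.00020931,
        0.00069508]), 'tau': array([ 4.25848948e-04, -4.12267292e+01, -2.59739506e+01, -1.88817007e-04,
        4.20988115e-03,  5.07096820e-05]), 'eef_pos': array([179.76777217, 492.97483623, 230.73174841]), 'ee_rot': array([-2.55613165e-04,  1.74014771e-01,  9.84742819e-01, -6.12556340e-04]), 'force': array([-0.45899051,  0.95353761,  0.28208902]), 'wrist_torque': array([ 0.02417173,  0.00862642, -0.0104625 ]), 'grip_force': 0.0, 'grip_width': 1.0003296114426554}
scene 453.0891244167374 453.0891244167374 317.4618464884634 243.66954044525735 [[0.3094, 0.7654, -0.5644, 1023.033], [0.9508, -0.259, 0.17, -155.9752], [-0.016, -0.5892, -0.8078, 804.8374], [0.0, 0.0, 0.0, 1.0]]
top 456.48262628703674 456.48262628703674 323.27709198480767 247.58387720830422 [[0.004, -0.9822, 0.188, 375.1611], [-0.9999, -0.0015, 0.0131, -37.2694], [-0.0126, -0.188, -0.9821, 1032.9273], [0.0, 0.0, 0.0, 1.0]]
```

View pics/scene0.png

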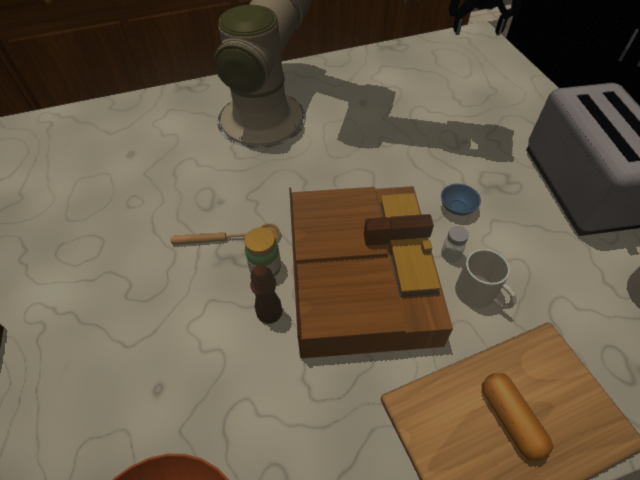

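View pics/top0.png

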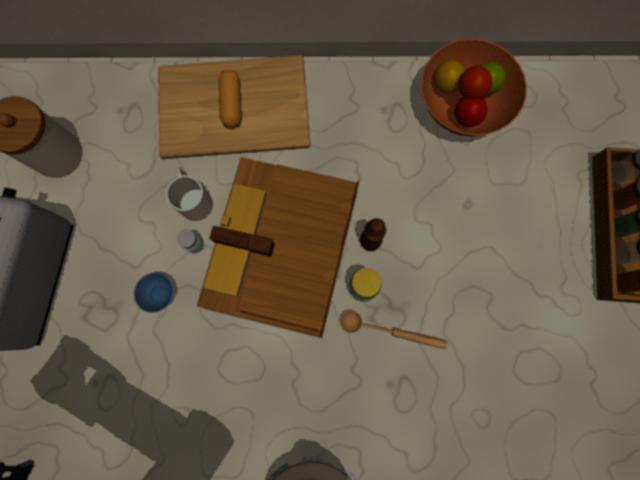

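The scene view shows the box with its far end at about row 340, the block at (365–432, 230) and the brass stop at (427,243). In the top view the box corners are at about (240,158), (358,182), (322,336) and (198,306). I'll fit the pose to these corners and overlay the model to check it.

```bash
cat > h.py <<'E'
import numpy as np,cv2
from scipy.optimize import least_squares
from rig import ctrl
def cap(n):
    c=ctrl.capture(n);c["E"]=np.linalg.inv(c["extrinsics"]);return c
def proj(c,P):
    q=np.atleast_2d(P)@c["E"][:3,:3].T+c["E"][:3,3]
    return np.c_[c["fx"]*q[:,0]/q[:,2]+c["cx"],c["fy"]*q[:,1]/q[:,2]+c["cy"]]
def b2w(p,B):
    B=np.atleast_2d(np.array(B,float));a=p[2];R=np.array([[np.cos(a),-np.sin(a),0],[np.sin(a),np.cos(a),0],[0,0,1]])
    return B@R.T+[p[0],p[1],0]
E
cat > fit.py <<'E'
from h import *
T,S=cap("top"),cap("scene")
C=[[170,130,78],[170,-140,96],[-170,-140,96],[-170,130,78]]
t=np.array([[240,158],[358,182],[322,336],[198,306]]);s=np.array([[447,323],[300,337],[291,189],[413,188]])
f=lambda p:np.r_[(proj(T,b2w(p,C))-t).ravel(),(proj(S,b2w(p,C))-s).ravel()]
r=least_squares(f,[450,0,-.2],x_scale=[10,10,.1],loss="soft_l1");print(r.x,np.round(f(r.x).reshape(-1,2),1).tolist())
p=r.x
def box(l,x0,x1,y0,y1,z0,z1):
    return [[[x0+l,y0,z],[x1+l,y0,z],[x1+l,y1,z],[x0+l,y1,z]] for z in(z0,z1)]
out=[]
for c,(u,v,w,h) in((T,(185,145,190,205)),(S,(280,170,190,205))):
    k=3;im=cv2.resize(c["img"][v:v+h,u:u+w,::-1],None,fx=k,fy=k,interpolation=cv2.INTER_CUBIC)
    for P,col in((C,(255,255,0)),([[-130,50,100],[100,50,100],[100,104,100],[-130,104,100]],(255,0,255)),
        (box(0,5,25,104,120,118,118)[0],(0,255,0)),(box(0,-45,-15,46,125,146,146)[0],(0,0,255)),(box(.0,-45,-15,46,125,108,108)[0],(255,0,0))):
        q=((proj(c,b2w(p,P))-[u,v]+.5)*k).astype(np.int32);cv2.polylines(im,[q],True,col,1)
    out.append(im)
im=np.hstack(out);im=cv2.resize(im,None,fx=.7,fy=.7,interpolation=cv2.INTER_AREA);print(im.shape);cv2.imwrite("pics/fit.png",im)
E
python3 fit.py
```

```text
[ 5.68098953e+02  7.54660765e+01 -2.31629752e-01] [[-0.8, -1.5], [0.5, -1.5], [-0.6, 1.3], [-2.2, 0.4], [5.4, 5.2], [-3.1, -0.2], [-3.1, -0.1], [-0.9, -2.4]]
(430, 798, 3)
```

View pics/fit.png

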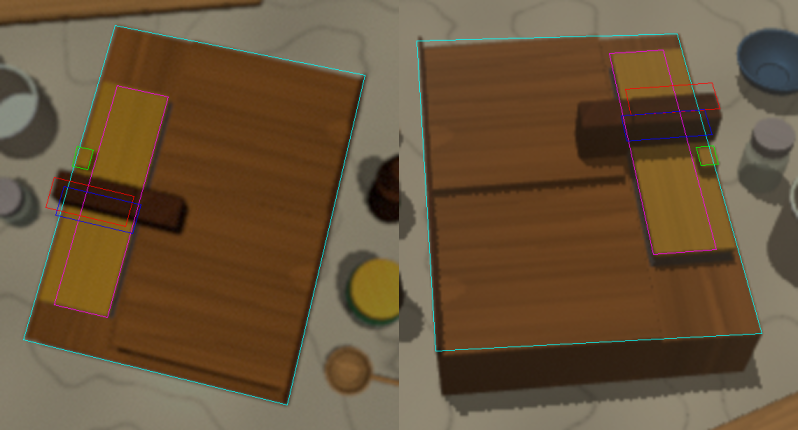

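The overlay matches in both views: the brass stop lands on the green outline within 2–3 mm, and the lid is about 11 mm open. Pose: origin (568, 75), yaw −13.3°. I'll close the fingers and move above the bar behind the block, at box (−70, 75).

Call:
step_arm(increments=[[[-5.5,-2.4,0],[0,0,-1],0],[[-11,-4.9,0],[0,0,-2],0],[[-16.5,-7.3,0],[0,0,-3],0],[[-22,-9.8,0],[0,0,-4],0],[[-27.5,-12.3,0],[0,0,-5],0],[[-33,-14.8,0],[0,0,-6],0],[[-38,-17,0],[0,0,-6.8],0],[[-43,-19.3,0],[0,0,-6.8],0]], squeeze=20)

```text
time_s: 1.2
eef_pos: [518.8, 163.0, 231.2]
ee_rot: [-0.0, 0.115, 0.993, 0.0]
force: [0.3, 0.1, 0.1]
grip_width: 0.003
grip_force: 0.0
```

Call:
step_arm(increments=[[[0,0,2],[0,0,0],0],[[0,0,5],[0,0,0],0],[[0,0,8],[0,0,0],0],[[0,0,10],[0,0,0],0],[[0,0,10],[0,0,0],0],[[0,0,10],[0,0,0],0]])

```text
time_s: 1.95
eef_pos: [518.2, 164.6, 132.2]
ee_rot: [0.001, 0.115, 0.993, 0.0]
force: [-0.4, 0.6, 0.1]
grip_width: 0.003
grip_force: 0.0
```

```bash
cat > chk.py <<'E'
from h import *
import sys
p=[568.1,75.5,-.2316]
s=ctrl.sense();P=s["eef_pos"];d=b2w([0,0,-p[2]],P-[p[0],p[1],0])
from scipy.spatial.transform import Rotation as R
q=s["ee_rot"];M=R.from_quat([q[1],q[2],q[3],q[0]]).as_matrix()
print(s["time_s"],"tcp in box",d,"F",s["force"],"grip",s["grip_width"],"x ang",np.degrees(np.arctan2(M[1,0],M[0,0])),"z",M[:,2])
if len(sys.argv)>1:
    o=[]
    for n,(u,v) in(("top",(170,130)),("scene",(280,140))):
        o.append(cv2.resize(cap(n)["img"][v:v+200,u:u+190,::-1],None,fx=2.1,fy=2.1,interpolation=cv2.INTER_CUBIC))
    cv2.imwrite(f"pics/{sys.argv[1]}.png",np.hstack(o))
E
python3 chk.py above
```

```text
1.95 tcp in box [[-69.02793659  75.25599691 132.18616135]] F [-0.35717435  0.59504364  0.09856598] grip 0.0031965030697417296 x ang 166.76067586000474 z [ 1.25062668e-03  9.74242049e-05 -9.99999213e-01]
```

View pics/above.png

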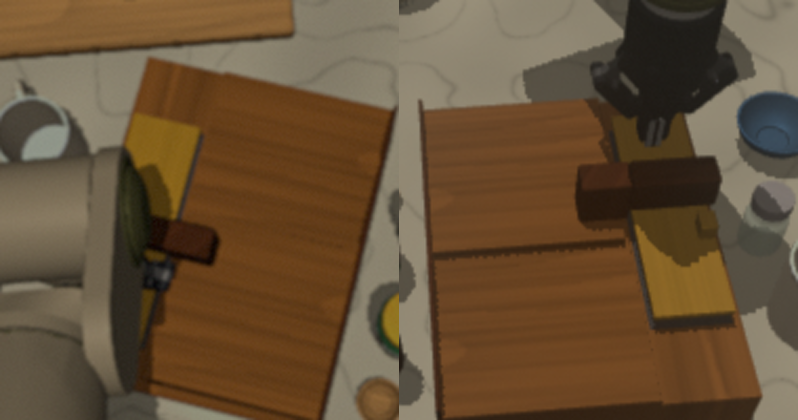

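The fingertips are closed over the bar just behind the block (scene crop about (655,135)), within the lane, and nothing is touching. I'll press down gently.

Call:
step_arm(increments=[[[0,0,1.5],[0,0,0],0],[[0,0,2.7],[0,0,0],0],[[0,0,3.3],[0,0,0],0],[[0,0,3.8],[0,0,0],0],[[0,0,4.2],[0,0,0],0],[[0,0,4.5],[0,0,0],0],[[0,0,4.5],[0,0,0],0]])

```text
time_s: 2.92
eef_pos: [517.7, 164.5, 86.3]
ee_rot: [-0.0, 0.115, 0.993, -0.0]
force: [-4.2, -0.6, 5.2]
grip_width: -0.001
grip_force: 2.3
```

Call:
step_arm(increments=[[[0,0,0.2],[0,0,0],0],[[0,0,0.4],[0,0,0],0],[[0,0,0.5],[0,0,0],0],[[0,0,0.5],[0,0,0],0]])

```text
time_s: 3.42
eef_pos: [518.0, 164.6, 83.5]
ee_rot: [0.001, 0.115, 0.993, 0.0]
force: [-12.0, -2.2, 25.1]
grip_width: 0.002
grip_force: 12.4
```

The bar is on its end stop (z 83.5, 25 N). I'll ease off to about 12 N and start the slide.

Call:
step_arm(increments=[[[0,0,-0.12],[0,0,0],0],[[-0.5,0,-0.12],[0,0,0],0],[[-1.0,0,-0.12],[0,0,0],0],[[-1.5,0,-0.12],[0,0,0],0],[[-2.0,0,-0.12],[0,0,0],0],[[-2.5,0,-0.12],[0,0,0],0],[[-3.0,0,-0.12],[0,0,0],0],[[-3.5,0,-0.12],[0,0,0],0]])

```text
time_s: 4.42
eef_pos: [550.8, 157.4, 83.8]
ee_rot: [-0.001, 0.115, 0.993, 0.0]
force: [-14.6, 3.0, 20.3]
grip_width: 0.002
grip_force: 9.5
```

```bash
python3 chk.py slide1
```

```text
4.425 tcp in box [[-35.68762083  75.75899201  83.83407268]] F [-14.60863495   2.97664466  20.25718883] grip 0.0019211283825783178 x ang 166.78217163776202 z [-0.00246896  0.00118449 -0.99999625]
```

View pics/slide1.png

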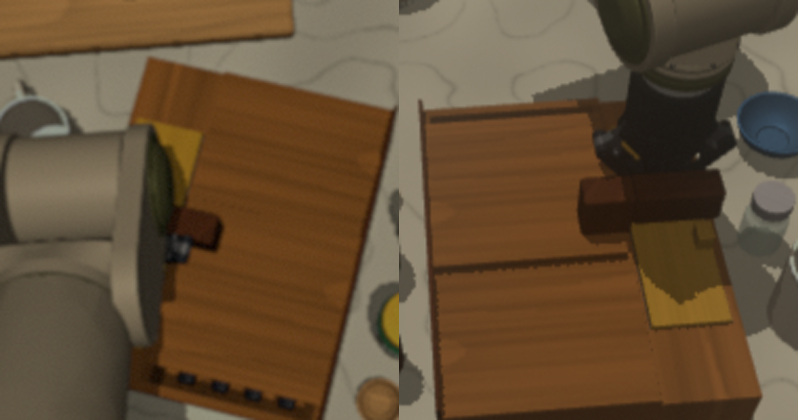

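The block moves with the fingers and the box has not shifted: its far corner is still at (392,108) in the top crop. I'll ease the press slightly and continue.

Call:
step_arm(increments=[[[-0.5,0,-0.07],[0,0,0],0],[[-1.0,0,-0.07],[0,0,0],0],[[-1.5,0,-0.07],[0,0,0],0],[[-2.0,0,-0.07],[0,0,0],0],[[-2.5,0,-0.07],[0,0,0],0],[[-3.0,0,-0.07],[0,0,0],0],[[-3.5,0,-0.07],[0,0,0],0],[[-4.0,0,-0.07],[0,0,0],0]])

```text
time_s: 5.52
eef_pos: [590.2, 148.0, 84.0]
ee_rot: [-0.001, 0.115, 0.993, 0.0]
force: [-10.5, 2.3, 12.2]
grip_width: 0.002
grip_force: 5.6
```

Call:
step_arm(increments=[[[-0.5,0,0],[0,0,0],0],[[-1.0,0,0],[0,0,0],0],[[-1.5,0,0],[0,0,0],0],[[-2.0,0,0],[0,0,0],0],[[-2.5,0,0],[0,0,0],0],[[-3.0,0,0],[0,0,0],0],[[-3.4,0,0],[0,0,0],0],[[-3.6,0,0],[0,0,0],0]])

```text
time_s: 6.52
eef_pos: [625.5, 139.5, 84.0]
ee_rot: [-0.0, 0.115, 0.993, 0.0]
force: [-9.2, 1.0, 12.0]
grip_width: -0.001
grip_force: 4.7
```

```bash
python3 chk.py slide2
```

```text
6.525 tcp in box [[41.20850018 75.48407648 83.98793286]] F [-9.16116416  1.04778763 12.03763141] grip -0.001359059658131344 x ang 166.76596870299514 z [-7.14957201e-04  5.42166914e-04 -9.99999597e-01]
```

View pics/slide2.png

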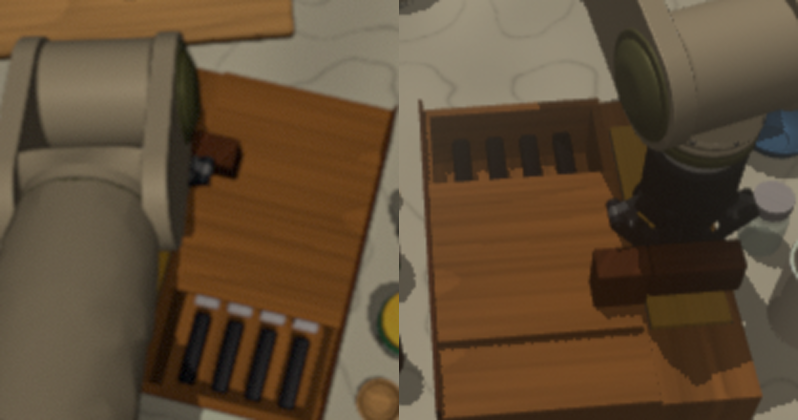

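The lid is about 95 mm open with the block well past the stop, and the box is still in place. I'll back off a few mm, lift and move clear.

Call:
step_arm(increments=[[[0.3,0,0],[0,0,0],0],[[0.6,0,0],[0,0,0],0],[[0.6,0,-0.8],[0,0,0],0],[[0.6,0,-1.6],[0,0,0],0],[[0.6,0,-3],[0,0,0],0],[[0.6,0,-6],[0,0,0],0],[[0.6,0,-10],[0,0,0],0],[[0.6,0,-15],[0,0,0],0]])

```text
time_s: 7.62
eef_pos: [619.0, 140.5, 233.9]
ee_rot: [-0.002, 0.115, 0.993, -0.0]
force: [-0.1, -0.1, -0.3]
grip_width: 0.002
grip_force: 0.0
```

Call:
step_arm(increments=[[[4,3,0],[0,0,0],0],[[9,7,0],[0,0,0],0],[[14,11,0],[0,0,0],0],[[19,15,0],[0,0,0],0],[[24,18,0],[0,0,0],0],[[29,20,0],[0,0,0],0],[[31,20,0],[0,0,0],0],[[31,20,0],[0,0,0],0]])

```text
time_s: 8.62
eef_pos: [363.3, 406.1, 233.5]
ee_rot: [-0.0, 0.115, 0.993, -0.0]
force: [-0.4, 0.1, -0.3]
grip_width: 0.0
grip_force: 0.0
```

```bash
python3 chk.py end
```

```text
8.625 tcp in box [[-275.22405911  274.72679737  233.54526081]] F [-0.41584427  0.05670243 -0.33954921] grip 0.00010191582502170104 x ang 166.8349539045385 z [-1.88739943e-04 -3.83936720e-04 -9.99999908e-01]
```

View pics/end.png

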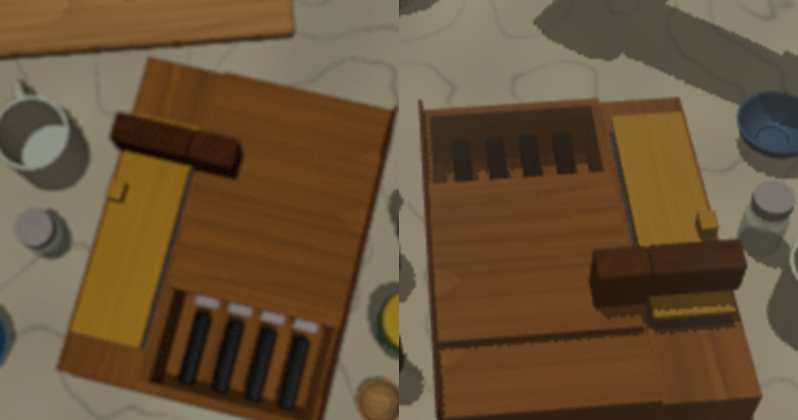

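The block is past the stop, which stands up again behind it (top crop (117,190), block at (115–240,145)). The box and the bystanders visible in the crops are where they were, and the arm is clear.

```bash
python3 -c "
from rig import ctrl
print(ctrl.finish_job())"
```

```text
the job is handed in; nothing more can be done
None
```

The knife box is open and the job is handed in: the bar was held fully down while the block was pushed past the stop (lid about 95 mm open), then sprang back up behind it, and the arm is clear with the box unmoved.

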